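# Tighten a cart wheel's lock ring with a pin spanner

## Robot

A 6-joint arm with a two-finger parallel gripper is mounted at the origin on the work surface. World frame = base frame: x ahead of the robot, y to its left, z up, the work surface at z = 0. Lengths are in m, angles in rad, forces in N, time in s.
With the tool pointing down it reaches from about 0.3 to 0.775 m from the base axis. Payload 14.6 kg.
Tool frame: the origin (TCP) lies on the centre line of the jaws, within the pads' length; the fingertips stand ctrl.tcp_to_tips ahead of it and the grasp point (between the pads) lies 2 mm behind it (ctrl.tcp_to_tips is the distance from the TCP to the fingertips, in m); z points along the fingers, y is the line along which they close (so a half turn about z gives the same grasp; the last joint's range is limited). The gripper opens to 94 mm and grips with 3 to 60 N. Pads are 16 mm wide; open, the fingers measure 119 mm over their backs; the gripper's body (75 mm by 177 mm) begins 78 mm behind the grasp point.
Start: joints at [1.087, 0.3, 1.521, -0, 1.321, -0.067], TCP at [0.223, 0.503, 0.222] pointing down, gripper open.
Joint ranges: [-3.03, 3.03], [-0.79, 2.21], [0.23, 2.52], [-1.04, 4.18], [0, 3.07], [-2.55, 2.55]. Speed limits (rad/s): [2.22, 2.22, 2.57, 3.14, 3.14, 3.14].

## Interface

Orientations are given as [roll, pitch, yaw] about the fixed x, y, z axes, in that order (R = Rz(yaw) Ry(pitch) Rx(roll)).
In Python, from station import telemetry, viewer, hand_in, ctrl gives the robot as it stands.
- The arm moves only by the tool step_arm, never from a script. Its argument "plan" is a list of rows, each an object of numbers: "dx", "dy", "dz": the shift along the tool's x, y, z scaled (see below); "rx", "ry", "rz": the turn, a rotation vector about the tool's x, y, z scaled (see below); "claw": the closure, from 0 (fully open) to 1 (shut). In form: [{"dx": .., "dy": .., "dz": .., "rx": .., "ry": .., "rz": .., "claw": ..}, ...]. A call has 1 to 10 rows; each row shifts and turns the commanded pose from where the row before left it, along the tool's axes as they then stand; what a row does not reach is not made up. The controller multiplies each number of a shift by 0.1 m and each number of a turn by 90 degrees. A row lasts 1/10 s, in which the tool goes at most 50 mm and 8.59 degrees, less where a joint would pass 70% of its speed; a pose out of reach is approached as far as the arm can. A call with a number of a shift or a turn outside -1 to 1 is refused whole. A call with a gripper value outside its range is refused whole. The fingers move at their own pace and stop on an object; "grip_force" is the grip in N (left out, the last holds). Time passes only in rows, so rows that do not move let the fingers close. It gives the time, the measured TCP pose, the force, the opening and the grip force at its end, in the units of the state.
- telemetry.get_obs(): the state, without advancing time (a new reading comes with each control period).
- viewer.camera(name): name is "side" or "top" or "wrist"; returns a dict with "img" (420x560x3 uint8, red, green, blue), "z_map" (420x560 float32, m along the optical axis (not along the pixel's ray), 0 where there is no reading), "fx", "fy", "cx", "cy" (pixels), "dist" ([k1, k2, p1, p2, k3] as OpenCV has them; the pictures are not rectified), "R" (3x3) and "t" (3): a world point X has camera coordinates R X + t; the wrist camera has in their place "tool_from_camera" (4x4, takes a point from camera to tool coordinates, whose origin is the TCP and whose axes are the flange's). Camera axes: x right, y down, z forward; pixel columns grow to the right and rows downward; lengths in m; the calibration is good to about 2 mm. A picture is of the moment at which its call begins: read the wrist's pose just before it.
- hand_in(): hands the job in; it is judged then, once.
Trained networks look in a picture, given as the dict that the camera call returned (one of the last four; its "shot" number tells which), for a name from the list of things; names that differ only in an ending like _2 or _b are one class to them, and where a whole thing is asked for, a point or a joint stands for the part that bears it (a point fixed in the world has none). Each returns a list of dicts, best first, with "score" (0 to 1); they miss things now and then, are a little off and sometimes report something else, mostly with a low value. They report only what shows in the picture. A call takes as long as a camera call. They do not tell look-alikes from the thing itself.
- viewer.recognise(target, picture): "rect" ([left, top, right, bottom] in pixels, round what is visible of it).
The state is a dict: "time_s": time; "qpos": joint angles; "joint_vel": joint speeds; "tau": joint torques, N m; "ee_pos": TCP position; "eef_rot": TCP orientation; "force": force on the tool from outside, world axes, zero at the start; "moment": the same for the moment, N m; "grip_width": finger opening in m; "grip_force": force on a finger pad.
Only numpy, scipy, OpenCV 4.12 (cv2) and the standard library are available. Lean on these libraries where they do the work, as an engineer would, in place of code of your own. Each camera call takes 0.05 s, during which the arm holds its last target. There are 200 camera calls.

## Task

The lock ring on the hub of the cart wheel is loose: set both prongs of the pin spanner right down into the ring's two holes and use the spanner to turn the ring clockwise, seen from above, until it is hard up against its stop. Then lift the spanner off, leaving the ring tight, and put it back on the rubber mat; leave the other things on the bench where they are.

Things in the scene. Friction and masses are not known exactly. Their poses are not given: they have to be found in the camera images.
- wheel: Cart wheel (black tyre, 196 mm across, top 46 mm above the bench) lying face up, fixed to a board. Origin on its axis at bench height, z up. With the lock ring at its stop the line through the ring's two holes lies along this y axis give or take up to 0.4 rad: the offset differs from wheel to wheel and is not reported, so find the holes by sight or feel.
- hub_top (a point): Point on the wheel's axis level with the lock ring's top face, 75 mm above the bench; axes as the wheel's. The ring is a steel octagon 100 mm across, 16 mm thick, round a 26 mm spindle stub that stands 5 mm above its face. Two through holes, 13 mm across, lie opposite each other, 30 mm from the axis; a prong can go 16 mm deep, then meets the hub.
- collar (a joint): Turn of the lock ring: 0 is the hard stop (tight), negative is loose, -1.3 to -0.9 rad at the start. It grows as the ring turns clockwise seen from above: the holes' line now stands (-joint) rad counter-clockwise of where it will be at the stop. The thread drags with about 0.35 N m; the ring stays where it is left.
- spanner_grip (a point): Middle of the pin spanner's upright grip block, 66 mm above the prong tips; z up, axes as the spanner's. The block is 22 mm wide in y, 36 mm long in x, from 39 to 86 mm above the tips, over the yoke. The yoke, 80 mm along y and 22 mm along x, 25 to 39 mm above the tips, carries the two prongs.
- spanner: Steel pin spanner, 0.3 to 0.55 kg, standing level on the mat on its two prongs and its handle's foot. Origin half-way between the prong tips, z up. The handle, a bar 16 mm wide, 27 to 37 mm above the tips, runs 130 mm along -x and ends in a 12 mm thick foot reaching down level with the tips. It fits the ring either way round.
- prong_a (a point): Tip of the spanner's prong on its +y side, 30 mm from the middle. The prongs are 8 mm thick, point down, and stand 25 mm out of the yoke.
- prong_b (a point): Tip of the spanner's prong on its -y side, 30 mm from the middle.
- mat: Black rubber mat fixed to the bench, 280 mm (x) by 260 mm (y), 4 mm thick; origin at the centre of its underside.
- mug_mid (a point): White mug, 80 mm across, 95 mm high; its centre. To be left alone.
- can_mid (a point): Plain metal can, 66 mm across, 120 mm high; its centre. To be left alone.
- tape_mid (a point): Brown cardboard roll core lying flat, 100 mm across, 48 mm high; its centre. To be left alone.
- old_ring_mid (a point): Worn dark steel ring, plain, without pin holes, lying flat, 90 mm across, 16 mm high; its centre. To be left alone.
- screwdriver_grip (a point): Screwdriver lying on the bench; a point in its handle. To be left alone.
- wrench_grip (a point): Open wrench lying on the bench; a point in its handle. To be left alone.
Things that resemble listed ones, but are neither listed nor needed, are in the scene too. Leave any purple look-alike of the spanner alone.

How it is judged:
On the way, in this order (a step that is already met when the one before it is completed fails the run):
1. both prongs of the spanner are down in the ring's holes (at least 8 mm deep) (z of each of prong_a, prong_b in the frame of hub_top below -0.008 m and horizontal distance between each of prong_a, prong_b and hub_top below 0.04 m), for 0.2 s.
2. the ring has been turned to its stop (within 0.05 rad) with both prongs still in the holes (all of step 1 and value of joint collar above -0.05 rad), for 0.2 s.
At the end, for the whole second after the job is handed in: The lock ring is within 0.05 rad of its stop, and the spanner lies or stands still and released with its grip block over the rubber mat (grip centre within the mat's outline and less than 85 mm above the bench) (value of joint collar above -0.05 rad and x of spanner_grip in the frame of mat between -0.14 and 0.14 m and y of spanner_grip in the frame of mat between -0.13 and 0.13 m and height (world z) of spanner_grip below 0.085 m and linear speed of spanner below 0.02 m/s); the robot touches nothing.
It fails at once if another thing on the bench is moved by more than 30 mm (distance of any of mug_mid, can_mid, tape_mid, old_ring_mid, screwdriver_grip, wrench_grip from where it was at the start of the episode above 0.03 m).
It also fails if it takes over 72 s, if anything falls off the work surface, if the arm or the gripper's body presses on something with over 40 N, if the wrist force passes 120 N, or if a joint passes its speed limit or range.

## Working session

There is one attempt and no reset: what is moved stays moved. The work goes in short steps, Python scripts to look and compute and a tool call to move; the robot and the scene stay as the last step left them, time stands still between calls to the robot, and variables do not carry over. Pictures are saved under pics/ and viewed, at most 10 in all, crops included, and the job is handed in when it is done.

Besides the shell and the picture viewer there is one more tool, called after "Emit:" in YAML: its name, and indented under it one key for each argument. step_arm: Moves the arm, as the interface text tells. Shifts and turns lie within -1 to 1; 1 stands for 0.1 m of shift or 90 degrees of turn. Its arguments: {"type":"object","properties":{"plan":{"type":"array"},"grip_force":{"type":"number"}},"required":["plan"]}

```bash
mkdir -p pics; ls; cat > h.py <<'E'
import numpy as np, cv2
from station import telemetry, viewer, hand_in, ctrl
from scipy.spatial.transform import Rotation as Ro
def pose():
    o=telemetry.get_obs(); T=np.eye(4); T[:3,:3]=Ro.from_euler('xyz',o['eef_rot']).as_matrix(); T[:3,3]=o['ee_pos']; return T
def cam(n):
    P=pose(); c=viewer.camera(n)
    if n=='wrist': M=P@np.array(c['tool_from_camera'])
    else:
        M=np.eye(4); R=np.array(c['R']); M[:3,:3]=R.T; M[:3,3]=-R.T@np.array(c['t'])
    c['M']=M; return c
def K(c): return np.array([[c['fx'],0,c['cx']],[0,c['fy'],c['cy']],[0,0,1.]])
def rays(c,px):
    u=cv2.undistortPoints(np.array(px,float).reshape(-1,1,2),K(c),np.array(c['dist'],float)).reshape(-1,2)
    return np.c_[u,np.ones(len(u))]
def at_z(c,px,z):
    d=rays(c,px)@c['M'][:3,:3].T; o=c['M'][:3,3]; return o+d*((z-o[2])/d[:,2])[:,None]
def cloud(c):
    h,w=c['z_map'].shape; v,u=np.mgrid[:h,:w]; r=rays(c,np.c_[u.ravel(),v.ravel()])*c['z_map'].reshape(-1,1)
    return (r@c['M'][:3,:3].T+c['M'][:3,3]).reshape(h,w,3)
def save(c,n,img=None): cv2.imwrite('pics/'+n,cv2.cvtColor(c['img'] if img is None else img,cv2.COLOR_RGB2BGR))
E
python3 - <<'E'
from h import *
np.set_printoptions(precision=3,suppress=True)
o=telemetry.get_obs();print(o['time_s'],o['ee_pos'],o['eef_rot'],o['force'],ctrl.tcp_to_tips)
ims=[]
for n in ['top','side']:
    c=cam(n);W=cloud(c);im=c['img'].copy();print(n,c['M'][:3,3])
    for t in ['wheel','spanner','spanner_grip','mat','collar','old_ring_mid','tape_mid','mug_mid','can_mid','screwdriver_grip','wrench_grip']:
        for r in viewer.recognise(t,c)[:2]:
            l,a,b,d=r['rect'];u,v=int((l+b)/2),int((a+d)/2)
            print(t,round(r['score'],2),np.round(r['rect']),W[min(v,419),min(u,559)])
    ims.append(im)
cv2.imwrite('pics/a.png',cv2.cvtColor(ims[0],cv2.COLOR_RGB2BGR));cv2.imwrite('pics/b.png',cv2.cvtColor(ims[1],cv2.COLOR_RGB2BGR))
E
```

```text
pics
0.0 [0.223 0.503 0.222] [-3.14  -0.     2.725] [ 0.108 -0.602 -0.381] 0.017
top [ 0.217 -0.001  1.367]
wheel 0.91 [168. 163. 246. 240.] [0.494 0.194 0.077]
spanner 0.9 [330. 166. 355. 221.] [ 0.526 -0.209  0.041]
spanner 0.74 [159. 261. 219. 278.] [0.301 0.254 0.006]
spanner_grip 0.96 [366. 279. 408. 327.] [ 0.199 -0.331  0.034]
spanner_grip 0.92 [328. 167. 352. 219.] [ 0.529 -0.203  0.042]
mat 0.6 [293. 149. 392. 249.] [ 0.51  -0.208  0.046]
collar 0.75 [183. 176. 221. 210.] [0.518 0.21  0.076]
collar 0.46 [169. 164. 248. 238.] [0.498 0.19  0.071]
old_ring_mid 0.6 [402. 207. 432. 233.] [ 0.45  -0.447  0.002]
tape_mid 0.66 [101. 196. 136. 232.] [ 0.473  0.481 -0.003]
mug_mid 0.76 [237.  93. 273. 125.] [0.816 0.057 0.004]
can_mid 0.61 [290.  94. 309. 122.] [ 0.768 -0.078  0.122]
screwdriver_grip 0.78 [267. 168. 280. 228.] [ 0.514 -0.001  0.027]
wrench_grip 0.92 [156. 262. 219. 279.] [0.298 0.257 0.007]
side [ 0.363 -1.123  0.855]
wheel 0.88 [248. 162. 326. 216.] [0.518 0.144 0.05 ]
spanner 0.97 [138. 299. 203. 347.] [ 0.203 -0.301 -0.003]
spanner 0.81 [273. 254. 339. 286.] [ 0.522 -0.208  0.04 ]
spanner_grip 0.86 [272. 251. 341. 287.] [ 0.524 -0.207  0.042]
spanner_grip 0.85 [135. 298. 205. 347.] [ 0.203 -0.301 -0.003]
mat 0.87 [238. 241. 378. 333.] [ 0.527 -0.226  0.002]
collar 0.88 [263. 163. 305. 182.] [0.518 0.195 0.075]
old_ring_mid 0.62 [264. 342. 312. 382.] [ 0.451 -0.438 -0.002]
tape_mid 0.98 [244. 138. 274. 157.] [0.457 0.419 0.045]
mug_mid 0.73 [376. 180. 406. 222.] [ 0.785 -0.002  0.081]
can_mid 0.75 [382. 196. 414. 248.] [ 0.773 -0.11   0.093]
can_mid 0.46 [248. 163. 325. 214.] [0.518 0.144 0.05 ]
screwdriver_grip 0.91 [258. 221. 326. 236.] [ 0.516 -0.011  0.02 ]
wrench_grip 0.57 [206. 170. 218. 204.] [0.3   0.243 0.008]
```

View pics/a.png

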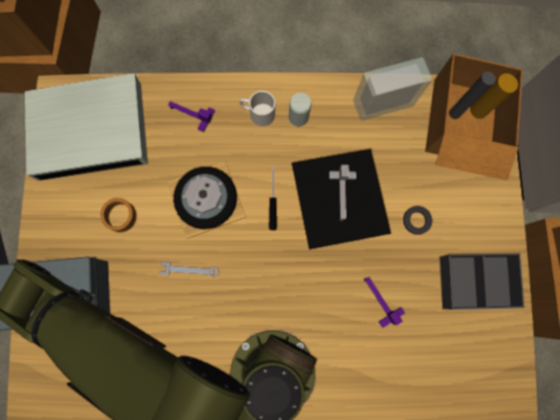

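View pics/b.png

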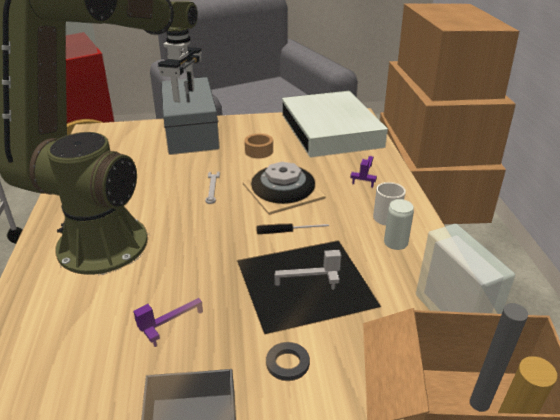

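The top view shows the steel spanner on the mat, yoke near (344,175) and handle running to (343,218). The wheel is at (205,198) with two holes visible in the ring. The purple look-alikes are at (195,114) and (385,303). The side view agrees. Next I'll move the wrist camera over the wheel.

Emit:
step_arm:
  plan:
    - {"dx":-0.42,"dy":-0.18,"dz":-0.08}
    - {"dx":-0.42,"dy":-0.18,"dz":-0.08}
    - {"dx":-0.42,"dy":-0.18,"dz":-0.08}
    - {"dx":-0.42,"dy":-0.18,"dz":-0.08}
    - {"dx":-0.42,"dy":-0.18,"dz":-0.08}
    - {"dx":-0.42,"dy":-0.18,"dz":-0.08}
    - {"dx":-0.42,"dy":-0.18,"dz":-0.08}
    - {"dx":-0.42,"dy":-0.18,"dz":-0.08}
    - {"dx":-0.42,"dy":-0.18,"dz":-0.08}
    - {"dx":0}

```text
$.plan[0]: bad value
```

Emit:
step_arm:
  plan:
    - {"rz":0.0918}
    - {"rz":0.0918}
    - {"rz":0.0918}
    - {"rz":0.0918}
    - {"rz":0.0918}
    - {"rz":0.0918}
    - {"rz":0.0918}
    - {"rz":0.0918}
    - {"dx":0}
    - {"dx":0}

```text
$.plan[0]: bad value
```

```bash
python3 - <<'E'
from h import *
np.set_printoptions(precision=4,suppress=True)
o=telemetry.get_obs();print(o['time_s'],o['ee_pos'],o['eef_rot'])
c=cam('wrist');print(np.array(c['tool_from_camera']),c['fx'])
W=cloud(c); np.savez('w1.npz',W=W,img=c['img'])
for t in ['wheel','collar']: print(t,[(round(r['score'],2),np.round(r['rect'])) for r in viewer.recognise(t,c)[:2]])
m=(abs(W[...,2]-.075)<.006); print(m.sum(), W[m].mean(0))
save(c,'w1.png')
E
```

```text
1.2 [0.2227 0.5029 0.2225] [3.1416 0.     2.7248]
[[ 0.0008 -0.9605 -0.2782  0.0811]
 [ 1.      0.0007  0.0005 -0.0006]
 [-0.0003 -0.2782  0.9605 -0.1622]
 [ 0.      0.      0.      1.    ]] 289.5469792700873
wheel [(0.83, array([150., 349., 258., 395.]))]
collar []
0 [nan nan nan]<stdin>:7: RuntimeWarning: Mean of empty slice.
  ret = um.true_divide(
```

View pics/w1.png

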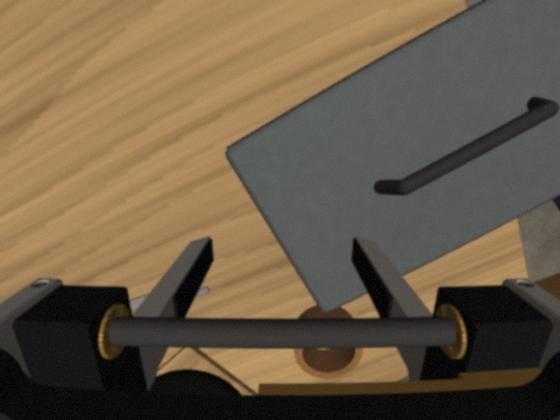

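That picture is the start view, because both moves were refused: every key must be given. It shows the grey box at (400,150) and the tape core at (330,345). I'll resend the moves with full rows.

Emit:
step_arm:
  plan:
    - {"dx":-0.44,"dy":-0.2,"dz":-0.08,"rx":0,"ry":0,"rz":0,"claw":0}
    - {"dx":-0.44,"dy":-0.2,"dz":-0.08,"rx":0,"ry":0,"rz":0,"claw":0}
    - {"dx":-0.44,"dy":-0.2,"dz":-0.08,"rx":0,"ry":0,"rz":0,"claw":0}
    - {"dx":-0.44,"dy":-0.2,"dz":-0.08,"rx":0,"ry":0,"rz":0,"claw":0}
    - {"dx":-0.44,"dy":-0.2,"dz":-0.08,"rx":0,"ry":0,"rz":0,"claw":0}
    - {"dx":-0.44,"dy":-0.2,"dz":-0.08,"rx":0,"ry":0,"rz":0,"claw":0}
    - {"dx":-0.44,"dy":-0.2,"dz":-0.08,"rx":0,"ry":0,"rz":0,"claw":0}
    - {"dx":-0.44,"dy":-0.2,"dz":-0.08,"rx":0,"ry":0,"rz":0,"claw":0}
    - {"dx":-0.44,"dy":-0.2,"dz":-0.08,"rx":0,"ry":0,"rz":0,"claw":0}
    - {"dx":0,"dy":0,"dz":0,"rx":0,"ry":0,"rz":0.0918,"claw":0}

```text
time_s: 2.35
ee_pos: [0.5146, 0.1741, 0.2949]
eef_rot: [3.141, 0.001, 2.578]
force: [-0.2, 1.5, -0.4]
grip_width: 0.094
grip_force: 0.0
```

Emit:
step_arm:
  plan:
    - {"dx":0,"dy":0,"dz":0,"rx":0,"ry":0,"rz":0.0918,"claw":0}
    - {"dx":0,"dy":0,"dz":0,"rx":0,"ry":0,"rz":0.0918,"claw":0}
    - {"dx":0,"dy":0,"dz":0,"rx":0,"ry":0,"rz":0.0918,"claw":0}
    - {"dx":0,"dy":0,"dz":0,"rx":0,"ry":0,"rz":0.0918,"claw":0}
    - {"dx":0,"dy":0,"dz":0,"rx":0,"ry":0,"rz":0.0918,"claw":0}
    - {"dx":0,"dy":0,"dz":0,"rx":0,"ry":0,"rz":0.0918,"claw":0}
    - {"dx":0,"dy":0,"dz":0,"rx":0,"ry":0,"rz":0.0918,"claw":0}
    - {"dx":0,"dy":0,"dz":0,"rx":0,"ry":0,"rz":0,"claw":0}
    - {"dx":0,"dy":0,"dz":0,"rx":0,"ry":0,"rz":0,"claw":0}

```text
time_s: 3.25
ee_pos: [0.5119, 0.178, 0.2945]
eef_rot: [-3.142, 0.0, 1.576]
force: [-0.7, -0.5, 1.4]
grip_width: 0.0942
grip_force: 0.0
```

```bash
python3 - <<'E'
from h import *
np.set_printoptions(precision=4,suppress=True)
o=telemetry.get_obs();print(o['time_s'],o['ee_pos'],o['eef_rot'])
c=cam('wrist')
W=cloud(c); np.savez('w1.npz',W=W,img=c['img'],M=c['M'])
for t in ['wheel','collar']: print(t,[(round(r['score'],2),np.round(r['rect'])) for r in viewer.recognise(t,c)[:2]])
m=(abs(W[...,2]-.075)<.008); print(m.sum(), np.median(W[m],0), W[m].mean(0))
save(c,'w1.png')
E
```

```text
3.25 [0.5119 0.178  0.2945] [-3.1416  0.      1.5756]
wheel [(0.83, array([203.,  78., 360., 234.]))]
collar []
6482 [0.5285 0.2064 0.075 ] [0.5528 0.2088 0.0754]
```

View pics/w1.png

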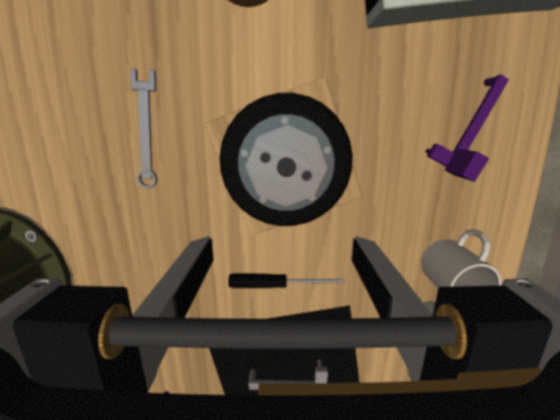

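The ring sits at (286,165), with holes near (265,157) and (307,176) and the spindle at (286,167). Next I'll find their centres and project them to the ring plane.

```bash
cat > holes.py <<'E'
from h import *
def holes(c,box,zr=.075,thr=None):
    x0,y0,x1,y1=box; g=cv2.cvtColor(c['img'][y0:y1,x0:x1],cv2.COLOR_RGB2GRAY)
    g=cv2.resize(g,None,fx=6,fy=6,interpolation=cv2.INTER_CUBIC)
    t=thr or cv2.threshold(g,0,255,cv2.THRESH_OTSU)[0]
    n,l,s,ce=cv2.connectedComponentsWithStats((g<t).astype(np.uint8))
    out=[]
    for i in range(1,n):
        if s[i,4]>36*12:
            px=(ce[i]+.5)/6-.5+[x0,y0]; out.append((s[i,4]/36,px,at_z(c,[px],zr)[0]))
    return t,out
E
python3 - <<'E'
from holes import *
np.set_printoptions(precision=4,suppress=True)
c=cam('wrist')
t,o=holes(c,(250,142,322,190));print(t)
for a,p,X in o: print(round(a),p,X)
W=cloud(c)
for p in [(275,180),(300,155),(286,145),(286,185)]: print(p,W[p[1],p[0]])
# spanner from side & top: mat-side cloud
for n in ['top','side']:
    c=cam(n);W=cloud(c)
    m=(W[...,2]>.02)&(W[...,2]<.11)&(abs(W[...,0]-.5)<.14)&(abs(W[...,1]+.21)<.12)
    P=W[m];h=P[P[:,2]>.075];b=P[(P[:,2]<.05)&(P[:,2]>.03)]
    print(n,len(P),len(h),h.mean(0) if len(h) else '',h.min(0) if len(h) else '',h.max(0) if len(h) else '')
    r=cv2.minAreaRect(b[:,:2].astype(np.float32));print(r, b[:,2].mean())
E
```

```text
101.0
85 [264.8745 157.1588] [0.4893 0.217  0.075 ]
301 [286.092  166.8006] [0.5172 0.2044 0.075 ]
83 [306.2782 175.2906] [0.5441 0.1932 0.075 ]
19 [250.9257 186.4647] [0.4701 0.1778 0.075 ]
18 [320.072  186.6825] [0.5631 0.1778 0.075 ]
(275, 180) [0.5025 0.1869 0.076 ]
(300, 155) [0.5352 0.2199 0.0747]
(286, 145) [0.5168 0.2328 0.0765]
(286, 185) [0.5172 0.1799 0.0747]
top 499 103 [ 0.5821 -0.2107  0.0895] [ 0.565  -0.2221  0.0754] [ 0.6009 -0.2001  0.0955]
((0.5221074819564819, -0.2103111743927002), (0.07963684946298599, 0.147690549492836), 89.46544647216797) 0.041948237346726654
side 836 172 [ 0.5822 -0.2153  0.0867] [ 0.5652 -0.2258  0.0753] [ 0.6014 -0.1971  0.0949]
((0.5264657139778137, -0.21289193630218506), (0.04934511333703995, 0.1496131718158722), 74.13756561279297) 0.04055685222274571
```

Emit:
step_arm:
  plan:
    - {"dx":-0.47,"dy":0.08,"dz":0.03,"rx":0,"ry":0,"rz":0,"claw":0}
    - {"dx":-0.47,"dy":0.08,"dz":0.03,"rx":0,"ry":0,"rz":0,"claw":0}
    - {"dx":-0.47,"dy":0.08,"dz":0.03,"rx":0,"ry":0,"rz":0,"claw":0}
    - {"dx":-0.47,"dy":0.08,"dz":0.03,"rx":0,"ry":0,"rz":0,"claw":0}
    - {"dx":-0.47,"dy":0.08,"dz":0.03,"rx":0,"ry":0,"rz":0,"claw":0}
    - {"dx":-0.47,"dy":0.08,"dz":0.03,"rx":0,"ry":0,"rz":0,"claw":0}
    - {"dx":-0.47,"dy":0.08,"dz":0.03,"rx":0,"ry":0,"rz":0,"claw":0}
    - {"dx":-0.47,"dy":0.08,"dz":0.03,"rx":0,"ry":0,"rz":0,"claw":0}
    - {"dx":-0.47,"dy":0.08,"dz":0.03,"rx":0,"ry":0,"rz":0,"claw":0}
    - {"dx":0,"dy":0,"dz":0,"rx":0,"ry":0,"rz":0,"claw":0}

```text
time_s: 4.55
ee_pos: [0.5835, -0.2498, 0.2657]
eef_rot: [-3.14, -0.0, 1.567]
force: [0.3, -0.5, -0.7]
grip_width: 0.0945
grip_force: 0.0
```

```bash
python3 - <<'E'
from h import *
np.set_printoptions(precision=4,suppress=True)
o=telemetry.get_obs();print(o['time_s'],o['ee_pos'],o['eef_rot'])
c=cam('wrist');W=cloud(c)
near=(abs(W[...,0]-.53)<.12)&(abs(W[...,1]+.21)<.08)
for nm,lo,hi in [('block',.083,.1),('yoke+handle',.034,.05)]:
    m=near&(W[...,2]>lo)&(W[...,2]<hi);P=W[m]
    print(nm,len(P),P.mean(0),P.min(0),P.max(0),cv2.minAreaRect(P[:,:2].astype(np.float32)))
H=W[near&(W[...,2]>.034)&(W[...,2]<.05)&(W[...,0]<.555)]
f=np.polyfit(H[:,0],H[:,1],1);print('handle slope',f[0],'y at .58',np.polyval(f,.58))
print([(r['score'],np.round(r['rect'])) for r in viewer.recognise('spanner',c)[:2]])
save(c,'s1.png')
E
```

```text
4.55 [ 0.5835 -0.2498  0.2657] [-3.1397 -0.0002  1.5673]
block 591 [ 0.5855 -0.2115  0.0897] [ 0.5679 -0.2224  0.0832] [ 0.6033 -0.2006  0.092 ] ((0.5856650471687317, -0.21156863868236542), (0.021802419796586037, 0.035363055765628815), 89.52466583251953)
yoke+handle 1683 [ 0.5394 -0.2095  0.0413] [ 0.4498 -0.2516  0.0356] [ 0.6027 -0.1724  0.0481] ((0.5262122750282288, -0.2118993103504181), (0.07918679714202881, 0.1528397500514984), 89.87039947509766)
handle slope -0.007859320110023119 y at .58 -0.21105418080083566
[(0.76, array([  0., 198.,  85., 272.])), (0.56, array([185., 128., 301., 185.]))]
```

View pics/s1.png

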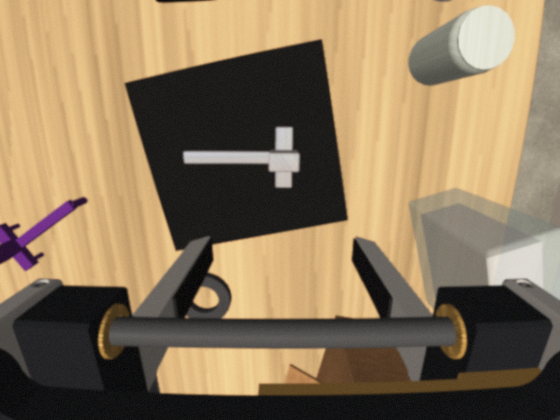

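The steel spanner stands on the mat with its block at (284,160) and handle to (185,157). The depth data puts the block at (0.5855, -0.2115) with its top at 0.090, as expected, so I'll grasp it.

Emit:
step_arm:
  plan:
    - {"dx":0.38,"dy":0.02,"dz":0,"rx":0,"ry":0,"rz":0,"claw":0}
    - {"dx":0,"dy":0,"dz":0.4,"rx":0,"ry":0,"rz":0,"claw":0}
    - {"dx":0,"dy":0,"dz":0.4,"rx":0,"ry":0,"rz":0,"claw":0}
    - {"dx":0,"dy":0,"dz":0.4,"rx":0,"ry":0,"rz":0,"claw":0}
    - {"dx":0,"dy":0,"dz":0.4,"rx":0,"ry":0,"rz":0,"claw":0}
    - {"dx":0,"dy":0,"dz":0.25,"rx":0,"ry":0,"rz":0,"claw":0}
    - {"dx":0,"dy":0,"dz":0.13,"rx":0,"ry":0,"rz":0,"claw":0}
    - {"dx":0,"dy":0,"dz":0,"rx":0,"ry":0,"rz":0,"claw":0}
    - {"dx":0,"dy":0,"dz":0,"rx":0,"ry":0,"rz":0,"claw":0}

```text
time_s: 5.55
ee_pos: [0.5868, -0.2067, 0.0711]
eef_rot: [3.14, 0.001, 1.572]
force: [-0.1, -0.6, 0.5]
grip_width: 0.0939
grip_force: 0.0
```

Emit:
step_arm:
  plan:
    - {"dx":0,"dy":0,"dz":0,"rx":0,"ry":0,"rz":0,"claw":1}
    - {"dx":0,"dy":0,"dz":0,"rx":0,"ry":0,"rz":0,"claw":1}
    - {"dx":0,"dy":0,"dz":0,"rx":0,"ry":0,"rz":0,"claw":1}
    - {"dx":0,"dy":0,"dz":0,"rx":0,"ry":0,"rz":0,"claw":1}
    - {"dx":0,"dy":0,"dz":0,"rx":0,"ry":0,"rz":0,"claw":1}
    - {"dx":0,"dy":0,"dz":0,"rx":0,"ry":0,"rz":0,"claw":1}
    - {"dx":0,"dy":0,"dz":0,"rx":0,"ry":0,"rz":0,"claw":1}
    - {"dx":0,"dy":0,"dz":0,"rx":0,"ry":0,"rz":0,"claw":1}
  grip_force: 60

```text
time_s: 6.35
ee_pos: [0.586, -0.207, 0.0695]
eef_rot: [3.142, 0.0, 1.571]
force: [0.3, 1.3, -0.5]
grip_width: 0.0355
grip_force: 59.9
```

Emit:
step_arm:
  plan:
    - {"dx":0,"dy":0,"dz":-0.1,"rx":0,"ry":0,"rz":0,"claw":1}
    - {"dx":0,"dy":0,"dz":-0.3,"rx":0,"ry":0,"rz":0,"claw":1}
    - {"dx":0,"dy":0,"dz":-0.4,"rx":0,"ry":0,"rz":0,"claw":1}
    - {"dx":0,"dy":0,"dz":-0.4,"rx":0,"ry":0,"rz":0,"claw":1}
    - {"dx":0,"dy":0,"dz":0,"rx":0,"ry":0,"rz":0,"claw":1}
    - {"dx":0,"dy":0,"dz":0,"rx":0,"ry":0,"rz":0,"claw":1}
    - {"dx":0,"dy":0,"dz":0,"rx":0,"ry":0,"rz":0,"claw":1}

```text
time_s: 7.05
ee_pos: [0.5854, -0.2067, 0.1877]
eef_rot: [-3.139, -0.001, 1.571]
force: [0.3, -0.8, -4.8]
grip_width: 0.0357
grip_force: 59.9
```

```bash
python3 - <<'E'
from h import *
np.set_printoptions(precision=4,suppress=True)
o=telemetry.get_obs();print(o['time_s'],o['ee_pos'],o['eef_rot'],o['force'],o['grip_width'])
P0=pose();c=cam('wrist');W=cloud(c);V=(W-P0[:3,3])@P0[:3,:3]
np.save('V.npy',V)
m=(V[...,2]>.02)&(V[...,2]<.075)&(abs(V[...,0])<.06)&(abs(V[...,1])<.2)
Q=V[m];print(len(Q),Q.min(0),Q.max(0))
y=Q[(Q[:,2]<.035)&(abs(Q[:,1])<.009)];print('yoke',len(y),y.min(0),y.max(0),y.mean(0))
h=Q[(Q[:,2]<.05)&(Q[:,1]<-.03)];print('handle',len(h),h.min(0),h.max(0))
for a,b in [(-.05,-.03),(-.08,-.05),(-.11,-.08),(-.14,-.11)]:
    s=h[(h[:,1]>a)&(h[:,1]<b)];print(a,len(s),s.mean(0) if len(s) else '', s[:,0].min() if len(s) else '',s[:,0].max() if len(s) else '')
save(c,'g1.png')
# bar seen from the other views
for n in ['side']:
    c=cam(n);S=cloud(c);v=(S-P0[:3,3])@P0[:3,:3]
    m=(abs(v[...,1])<.02)&(abs(v[...,0])<.06)&(v[...,2]>.03)&(v[...,2]<.08);q=v[m];print(n,len(q),q.min(0) if len(q) else '',q.max(0) if len(q) else '')
E
```

```text
7.05 [ 0.5854 -0.2067  0.1877] [-3.1389 -0.0011  1.5712] [ 0.3499 -0.7621 -4.8082] 0.0356793051251123
4951 [-0.0128 -0.1347  0.02  ] [0.0353 0.0176 0.0643]
yoke 1216 [ 0.0051 -0.0087  0.0201] [0.0353 0.0088 0.0349] [0.0204 0.     0.0267]
handle 3167 [-0.0128 -0.1347  0.0261] [ 0.0046 -0.0301  0.05  ]
-0.05 527 [-0.0022 -0.0418  0.0294] -0.012352898514480395 0.003743512350598941
-0.08 968 [-0.003  -0.0648  0.0289] -0.012803373791223652 0.003945696148648751
-0.11 910 [-0.0024 -0.0949  0.0289] -0.011731334659808315 0.004134839230539975
-0.14 762 [-0.0021 -0.1222  0.0298] -0.01183139011929733 0.004637559821229289
side 74 [-0.0464 -0.0196  0.03  ] [-0.0071  0.008   0.0636]
```

View pics/g1.png

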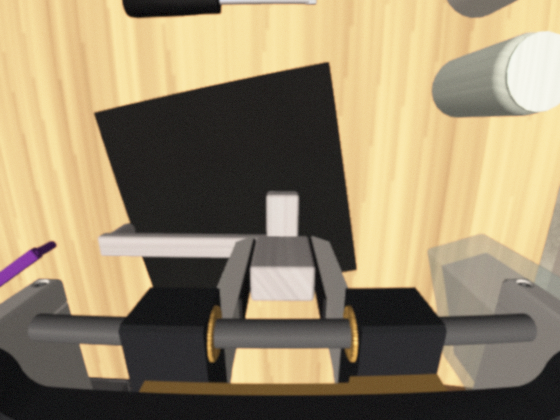

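The spanner is held level, with the yoke up at (283,205) and the handle to (105,243). Its centre is about 4.4 mm off along tool -x. Now I'll carry it to the wheel and turn it.

Emit:
step_arm:
  plan:
    - {"dx":0.2,"dy":-0.03,"dz":0,"rx":0,"ry":0,"rz":0,"claw":1}
    - {"dx":0.45,"dy":-0.08,"dz":0,"rx":0,"ry":0,"rz":0,"claw":1}
    - {"dx":0.45,"dy":-0.08,"dz":0,"rx":0,"ry":0,"rz":0,"claw":1}
    - {"dx":0.45,"dy":-0.08,"dz":0,"rx":0,"ry":0,"rz":0,"claw":1}
    - {"dx":0.45,"dy":-0.08,"dz":0,"rx":0,"ry":0,"rz":0,"claw":1}
    - {"dx":0.45,"dy":-0.08,"dz":0,"rx":0,"ry":0,"rz":0,"claw":1}
    - {"dx":0.45,"dy":-0.08,"dz":0,"rx":0,"ry":0,"rz":0,"claw":1}
    - {"dx":0.45,"dy":-0.08,"dz":0,"rx":0,"ry":0,"rz":0,"claw":1}
    - {"dx":0.45,"dy":-0.08,"dz":0,"rx":0,"ry":0,"rz":0,"claw":1}
    - {"dx":0.34,"dy":-0.06,"dz":0,"rx":0,"ry":0,"rz":0,"claw":1}

```text
time_s: 8.15
ee_pos: [0.5118, 0.2093, 0.1886]
eef_rot: [-3.14, 0.0, 1.572]
force: [1.3, -0.9, -4.8]
grip_width: 0.0355
grip_force: 59.9
```

Emit:
step_arm:
  plan:
    - {"dx":0,"dy":0,"dz":0,"rx":0,"ry":0,"rz":-0.0924,"claw":1}
    - {"dx":0,"dy":0,"dz":0,"rx":0,"ry":0,"rz":-0.0924,"claw":1}
    - {"dx":0,"dy":0,"dz":0,"rx":0,"ry":0,"rz":-0.0924,"claw":1}
    - {"dx":0,"dy":0,"dz":0,"rx":0,"ry":0,"rz":-0.0924,"claw":1}
    - {"dx":0,"dy":0,"dz":0,"rx":0,"ry":0,"rz":-0.0924,"claw":1}
    - {"dx":0,"dy":0,"dz":0,"rx":0,"ry":0,"rz":-0.0924,"claw":1}
    - {"dx":0,"dy":0,"dz":0,"rx":0,"ry":0,"rz":-0.0924,"claw":1}
    - {"dx":0,"dy":0,"dz":0,"rx":0,"ry":0,"rz":-0.0924,"claw":1}
    - {"dx":0,"dy":0,"dz":0,"rx":0,"ry":0,"rz":0,"claw":1}
    - {"dx":0,"dy":0,"dz":0,"rx":0,"ry":0,"rz":0,"claw":1}

```text
time_s: 9.15
ee_pos: [0.5127, 0.207, 0.1888]
eef_rot: [-3.141, -0.001, 2.728]
force: [0.7, -0.4, -4.3]
grip_width: 0.0356
grip_force: 59.9
```

```bash
python3 - <<'E'
from h import *
np.set_printoptions(precision=4,suppress=True)
o=telemetry.get_obs();print(o['time_s'],o['ee_pos'],o['eef_rot'],o['force'],o['grip_width'])
P=pose();yaw=Ro.from_matrix(P[:3,:3]).as_euler('xyz')[2]
cen=(P@np.r_[-.0044,0,0,1])[:3];d=np.r_[.5167,.2051,cen[2]]-cen
print('yaw',np.degrees(yaw),'centre',cen,'need (tool units)',P[:3,:3].T@d/.1)
c=cam('wrist');save(c,'h1.png',cv2.resize(c['img'][90:330,140:440],None,fx=2.5,fy=2.5,interpolation=cv2.INTER_CUBIC))
E
```

```text
9.15 [0.5127 0.207  0.1888] [-3.1409 -0.0008  2.7279] [ 0.7303 -0.4345 -4.2593] 0.035625521877558214
yaw 156.29688039923226 centre [0.5167 0.2052 0.1888] need (tool units) [-0.0003 -0.0008  0.    ]
```

View pics/h1.png

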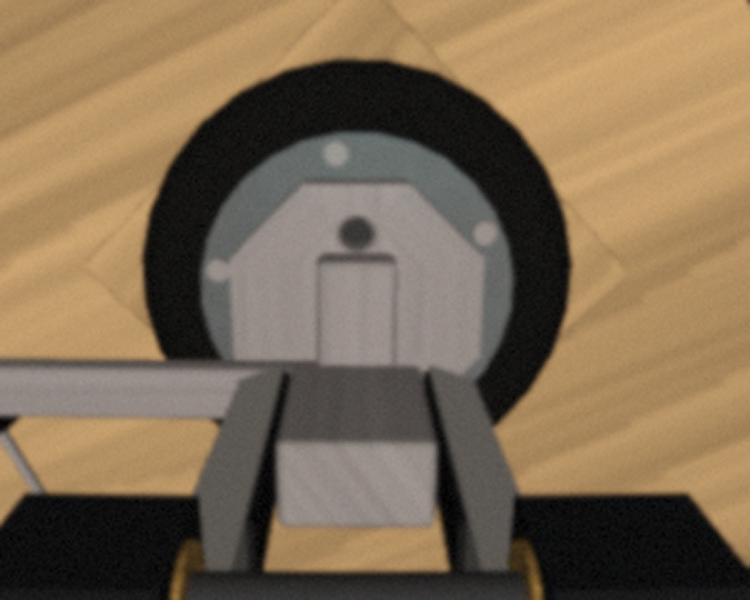

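The ring is centred below, with the near hole at crop (356,232) just ahead of the yoke. I'll descend closer and check it again there.

Emit:
step_arm:
  plan:
    - {"dx":0,"dy":0,"dz":0.2,"rx":0,"ry":0,"rz":0,"claw":1}
    - {"dx":0,"dy":0,"dz":0.18,"rx":0,"ry":0,"rz":0,"claw":1}
    - {"dx":0,"dy":0,"dz":0,"rx":0,"ry":0,"rz":0,"claw":1}
    - {"dx":0,"dy":0,"dz":0,"rx":0,"ry":0,"rz":0,"claw":1}
    - {"dx":0,"dy":0,"dz":0,"rx":0,"ry":0,"rz":0,"claw":1}

```text
time_s: 9.7
ee_pos: [0.5133, 0.2072, 0.1525]
eef_rot: [3.141, 0.001, 2.731]
force: [-0.7, -0.5, -3.9]
grip_width: 0.0357
grip_force: 59.9
```

```bash
python3 - <<'E'
from holes import *
np.set_printoptions(precision=4,suppress=True)
o=telemetry.get_obs();print(o['ee_pos'],o['eef_rot'],o['force'])
P=pose();c=cam('wrist');T=np.linalg.inv(P)
for a,p,X in holes(c,(240,120,330,290),thr=90)[1]: print(round(a),p,X,(T@np.r_[X,1])[:3])
save(c,'h2.png',cv2.resize(c['img'][90:330,140:440],None,fx=2.5,fy=2.5,interpolation=cv2.INTER_CUBIC))
E
```

```text
[0.5133 0.2072 0.1525] [3.1406 0.0011 2.7313] [-0.6888 -0.5351 -3.9248]
2723 [285.3264 135.1552] [0.4478 0.2381 0.075 ] [0.0725 0.0021 0.0774]
159 [281.5717 189.8055] [0.488  0.2173 0.075 ] [ 0.0274 -0.0009  0.0775]
2852 [283.1394 256.5451] [0.5454 0.1939 0.075 ] [-0.0346  0.0006  0.0776]
```

View pics/h2.png

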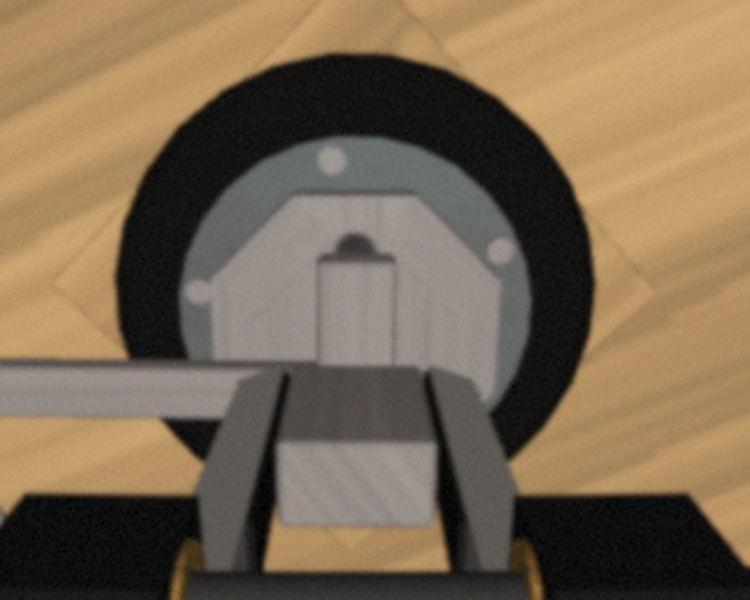

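The hole at crop (355,245) is half hidden behind the yoke end and in line with it to within 1 mm. I'll insert gently.

Emit:
step_arm:
  plan:
    - {"dx":0,"dy":-0.005,"dz":0.05,"rx":0,"ry":0,"rz":0,"claw":1}
    - {"dx":0,"dy":0,"dz":0.05,"rx":0,"ry":0,"rz":0,"claw":1}
    - {"dx":0,"dy":0,"dz":0.03,"rx":0,"ry":0,"rz":0,"claw":1}
    - {"dx":0,"dy":0,"dz":0.02,"rx":0,"ry":0,"rz":0,"claw":1}
    - {"dx":0,"dy":0,"dz":0.02,"rx":0,"ry":0,"rz":0,"claw":1}
    - {"dx":0,"dy":0,"dz":0,"rx":0,"ry":0,"rz":0,"claw":1}
    - {"dx":0,"dy":0,"dz":0,"rx":0,"ry":0,"rz":0,"claw":1}

```text
time_s: 10.45
ee_pos: [0.5127, 0.2066, 0.1345]
eef_rot: [3.142, 0.0, 2.732]
force: [-0.5, 0.4, -4.0]
grip_width: 0.0354
grip_force: 59.9
```

Emit:
step_arm:
  plan:
    - {"dx":0,"dy":0,"dz":0.03,"rx":0,"ry":0,"rz":0,"claw":1}
    - {"dx":0,"dy":0,"dz":0.03,"rx":0,"ry":0,"rz":0,"claw":1}
    - {"dx":0,"dy":0,"dz":0.02,"rx":0,"ry":0,"rz":0,"claw":1}
    - {"dx":0,"dy":0,"dz":0,"rx":0,"ry":0,"rz":0,"claw":1}
    - {"dx":0,"dy":0,"dz":0,"rx":0,"ry":0,"rz":0,"claw":1}
    - {"dx":0,"dy":0,"dz":0,"rx":0,"ry":0,"rz":0,"claw":1}

```text
time_s: 11.05
ee_pos: [0.5127, 0.2066, 0.1265]
eef_rot: [3.141, 0.0, 2.732]
force: [-0.2, 0.2, -4.9]
grip_width: 0.0359
grip_force: 59.9
```

Emit:
step_arm:
  plan:
    - {"dx":0,"dy":0.0046,"dz":0,"rx":0,"ry":0,"rz":0.0667,"claw":1}
    - {"dx":0,"dy":0.0046,"dz":0,"rx":0,"ry":0,"rz":0.0667,"claw":1}
    - {"dx":0,"dy":0.0046,"dz":0,"rx":0,"ry":0,"rz":0.0667,"claw":1}
    - {"dx":0,"dy":0.0046,"dz":0,"rx":0,"ry":0,"rz":0.0667,"claw":1}
    - {"dx":0,"dy":0.0046,"dz":0,"rx":0,"ry":0,"rz":0.0667,"claw":1}
    - {"dx":0,"dy":0.0046,"dz":0,"rx":0,"ry":0,"rz":0.0667,"claw":1}
    - {"dx":0,"dy":0.0046,"dz":0,"rx":0,"ry":0,"rz":0.0667,"claw":1}
    - {"dx":0,"dy":0,"dz":0,"rx":0,"ry":0,"rz":0,"claw":1}
    - {"dx":0,"dy":0,"dz":0,"rx":0,"ry":0,"rz":0,"claw":1}

```text
time_s: 11.95
ee_pos: [0.515, 0.209, 0.1267]
eef_rot: [3.141, -0.0, 2.002]
force: [2.5, 1.8, -5.4]
grip_width: 0.0357
grip_force: 59.9
```

```bash
cat > st.py <<'E'
from h import *
np.set_printoptions(precision=4,suppress=True)
o=telemetry.get_obs();P=pose();print(o['time_s'],o['ee_pos'],'yaw',np.degrees(o['eef_rot'][2]),o['force'],o['moment'],'centre',(P@np.r_[-.0044,0,0,1])[:2],o['grip_width'])
E
python3 st.py
```

```text
11.95 [0.515  0.209  0.1267] yaw 114.70596821636835 [ 2.5009  1.8332 -5.3541] [ 0.4359 -0.5517  0.1559] centre [0.5168 0.205 ] 0.03573463746410632
```

Emit:
step_arm:
  plan:
    - {"dx":0,"dy":0.0023,"dz":0,"rx":0,"ry":0,"rz":0.0333,"claw":1}
    - {"dx":0,"dy":0.0023,"dz":0,"rx":0,"ry":0,"rz":0.0333,"claw":1}
    - {"dx":0,"dy":0.0023,"dz":0,"rx":0,"ry":0,"rz":0.0333,"claw":1}
    - {"dx":0,"dy":0.0023,"dz":0,"rx":0,"ry":0,"rz":0.0333,"claw":1}
    - {"dx":0,"dy":0,"dz":0,"rx":0,"ry":0,"rz":0,"claw":1}

```text
time_s: 12.45
ee_pos: [0.5161, 0.2093, 0.1267]
eef_rot: [3.14, -0.0, 1.791]
force: [4.2, 2.0, -5.7]
grip_width: 0.0359
grip_force: 60.0
```

```bash
python3 st.py
```

```text
12.45 [0.5161 0.2093 0.1267] yaw 102.63957940329112 [ 4.2051  2.027  -5.6997] [ 0.4391 -1.1213  0.2037] centre [0.517 0.205] 0.03593740797096637
```

Emit:
step_arm:
  plan:
    - {"dx":0,"dy":0.0023,"dz":0,"rx":0,"ry":0,"rz":0.0333,"claw":1}
    - {"dx":0,"dy":0.0023,"dz":0,"rx":0,"ry":0,"rz":0.0333,"claw":1}
    - {"dx":0,"dy":0,"dz":0,"rx":0,"ry":0,"rz":0,"claw":1}

```text
time_s: 12.75
ee_pos: [0.5165, 0.2094, 0.1267]
eef_rot: [3.14, -0.0, 1.687]
force: [5.2, 3.0, -5.7]
grip_width: 0.0357
grip_force: 60.0
```

```bash
python3 st.py
```

```text
12.75 [0.5165 0.2094 0.1267] yaw 96.65486048825127 [ 5.2498  2.9588 -5.6547] [ 0.4095 -1.1787  0.1614] centre [0.517 0.205] 0.03570001131318001
```

Emit:
step_arm:
  plan:
    - {"dx":0,"dy":0.0023,"dz":0,"rx":0,"ry":0,"rz":0.0333,"claw":1}
    - {"dx":0,"dy":0.0023,"dz":0,"rx":0,"ry":0,"rz":0.0333,"claw":1}
    - {"dx":0,"dy":0,"dz":0,"rx":0,"ry":0,"rz":0,"claw":1}

```text
time_s: 13.05
ee_pos: [0.517, 0.2094, 0.1267]
eef_rot: [3.14, -0.0, 1.582]
force: [5.0, 1.1, -5.4]
grip_width: 0.0358
grip_force: 60.0
```

```bash
python3 st.py
```

```text
13.05 [0.517  0.2094 0.1267] yaw 90.6548287319749 [ 4.9576  1.143  -5.426 ] [ 0.3268 -1.1538  0.1833] centre [0.517 0.205] 0.03578006394544759
```

Emit:
step_arm:
  plan:
    - {"dx":0,"dy":0.0023,"dz":0,"rx":0,"ry":0,"rz":0.0333,"claw":1}
    - {"dx":0,"dy":0.0023,"dz":0,"rx":0,"ry":0,"rz":0.0333,"claw":1}
    - {"dx":0,"dy":0,"dz":0,"rx":0,"ry":0,"rz":0,"claw":1}

```text
time_s: 13.35
ee_pos: [0.5171, 0.2101, 0.1268]
eef_rot: [3.141, -0.001, 1.48]
force: [2.1, 6.1, -3.3]
grip_width: 0.036
grip_force: 61.3
```

```bash
python3 st.py
```

```text
13.35 [0.5171 0.2101 0.1268] yaw 84.80153229775897 [ 2.0898  6.1074 -3.3299] [ 1.3986 -0.5306  1.7601] centre [0.5167 0.2057] 0.036045645351024995
```

Emit:
step_arm:
  plan:
    - {"dx":0,"dy":0.0023,"dz":0,"rx":0,"ry":0,"rz":0.0333,"claw":1}
    - {"dx":0,"dy":0,"dz":0,"rx":0,"ry":0,"rz":0,"claw":1}
    - {"dx":0,"dy":0,"dz":0,"rx":0,"ry":0,"rz":0,"claw":1}

```text
time_s: 13.65
ee_pos: [0.5172, 0.2108, 0.1269]
eef_rot: [3.141, -0.002, 1.429]
force: [1.8, 11.7, -4.0]
grip_width: 0.0364
grip_force: 61.7
```

```bash
python3 st.py
```

```text
13.65 [0.5172 0.2108 0.1269] yaw 81.88400639517303 [ 1.8465 11.692  -4.0101] [ 2.4693 -0.3823  1.3212] centre [0.5165 0.2065] 0.03635609849111963
```

The moment jumped to 1.8 N m, so the ring is at its stop. I'll unload the spanner and check.

Emit:
step_arm:
  plan:
    - {"dx":0,"dy":0,"dz":0,"rx":0,"ry":0,"rz":0,"claw":1}
    - {"dx":0,"dy":-0.002,"dz":0,"rx":0,"ry":0,"rz":-0.02,"claw":1}
    - {"dx":0,"dy":-0.002,"dz":0,"rx":0,"ry":0,"rz":-0.02,"claw":1}
    - {"dx":0,"dy":0,"dz":0,"rx":0,"ry":0,"rz":0,"claw":1}
    - {"dx":0,"dy":0,"dz":0,"rx":0,"ry":0,"rz":0,"claw":1}

```text
time_s: 14.15
ee_pos: [0.5169, 0.21, 0.1268]
eef_rot: [3.141, -0.001, 1.49]
force: [2.1, 4.8, -3.9]
grip_width: 0.0359
grip_force: 59.5
```

```bash
python3 st.py
```

```text
14.15 [0.5169 0.21   0.1268] yaw 85.37188129762875 [ 2.1091  4.834  -3.9084] [ 1.3186 -0.5379  0.0933] centre [0.5165 0.2056] 0.03588163102433427
```

Emit:
step_arm:
  plan:
    - {"dx":-0.005,"dy":0,"dz":0,"rx":0,"ry":0,"rz":0,"claw":1}
    - {"dx":0,"dy":0,"dz":-0.05,"rx":0,"ry":0,"rz":0,"claw":1}
    - {"dx":0,"dy":0,"dz":-0.1,"rx":0,"ry":0,"rz":0,"claw":1}
    - {"dx":0,"dy":0,"dz":-0.2,"rx":0,"ry":0,"rz":0,"claw":1}
    - {"dx":0,"dy":0,"dz":-0.3,"rx":0,"ry":0,"rz":0,"claw":1}
    - {"dx":0,"dy":0,"dz":-0.3,"rx":0,"ry":0,"rz":0,"claw":1}
    - {"dx":0,"dy":0,"dz":0,"rx":0,"ry":0,"rz":0,"claw":1}
    - {"dx":0,"dy":0,"dz":0,"rx":0,"ry":0,"rz":0,"claw":1}

```text
time_s: 14.95
ee_pos: [0.5164, 0.2087, 0.2206]
eef_rot: [-3.141, 0.0, 1.488]
force: [0.4, 0.2, -5.3]
grip_width: 0.036
grip_force: 59.3
```

```bash
python3 st.py; python3 - <<'E'
from h import *
np.set_printoptions(precision=4,suppress=True)
P0=pose();c=cam('wrist');W=cloud(c);V=(W-P0[:3,3])@P0[:3,:3]
Q=V[(V[...,2]>.02)&(V[...,2]<.05)&(abs(V[...,0])<.06)&(abs(V[...,1])<.2)]
y=Q[abs(Q[:,1])<.009];print('yoke',y.min(0),y.max(0))
h=Q[Q[:,1]<-.03]
for a,b in [(-.05,-.03),(-.08,-.05),(-.11,-.08),(-.14,-.11)]:
    s=h[(h[:,1]>a)&(h[:,1]<b)];print(a,len(s),s.mean(0))
save(c,'t1.png',cv2.resize(c['img'][60:330,120:460],None,fx=2.2,fy=2.2,interpolation=cv2.INTER_CUBIC))
E
```

```text
14.95 [0.5164 0.2087 0.2206] yaw 85.2595399990205 [ 0.3536  0.2039 -5.2628] [-0.0555 -0.0527 -0.0085] centre [0.5161 0.2043] 0.0359548586989372
yoke [ 0.0023 -0.0088  0.0201] [0.0337 0.0089 0.039 ]
-0.05 396 [-0.0088 -0.0435  0.0299]
-0.08 931 [-0.0117 -0.0648  0.0298]
-0.11 888 [-0.0144 -0.0951  0.03  ]
-0.14 693 [-0.0167 -0.1217  0.0309]
```

View pics/t1.png

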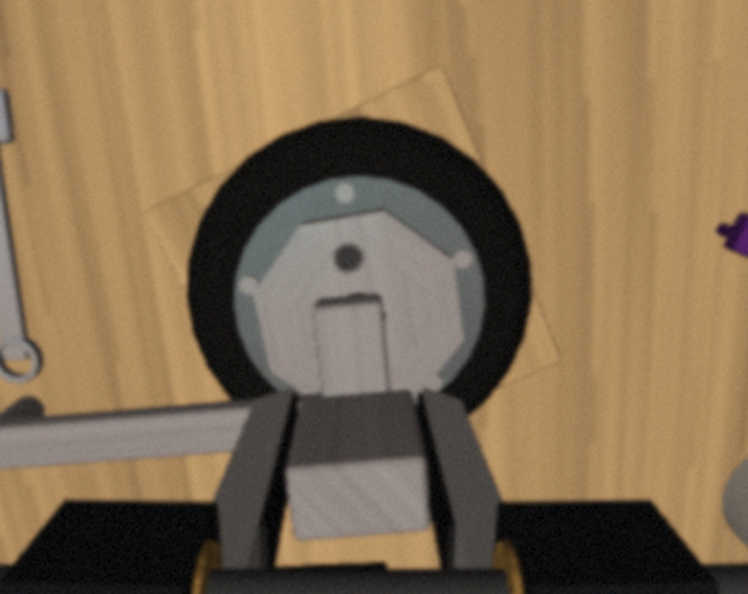

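The ring is at (350,300) with its upper hole at crop (348,257), and the spanner is lifted clear. It twisted about 6° in the jaws, so its own yaw is about 0 again. Now I'll carry it back to its old place on the mat.

Emit:
step_arm:
  plan:
    - {"dx":-0.25,"dy":0.065,"dz":0,"rx":0,"ry":0,"rz":0,"claw":1}
    - {"dx":-0.45,"dy":0.115,"dz":0,"rx":0,"ry":0,"rz":0,"claw":1}
    - {"dx":-0.45,"dy":0.115,"dz":0,"rx":0,"ry":0,"rz":0,"claw":1}
    - {"dx":-0.45,"dy":0.115,"dz":0,"rx":0,"ry":0,"rz":0,"claw":1}
    - {"dx":-0.45,"dy":0.115,"dz":0,"rx":0,"ry":0,"rz":0,"claw":1}
    - {"dx":-0.45,"dy":0.115,"dz":0,"rx":0,"ry":0,"rz":0,"claw":1}
    - {"dx":-0.45,"dy":0.115,"dz":0,"rx":0,"ry":0,"rz":0,"claw":1}
    - {"dx":-0.45,"dy":0.115,"dz":0,"rx":0,"ry":0,"rz":0,"claw":1}
    - {"dx":-0.45,"dy":0.115,"dz":0,"rx":0,"ry":0,"rz":0,"claw":1}
    - {"dx":-0.23,"dy":0.05,"dz":0,"rx":0,"ry":0,"rz":0,"claw":1}

```text
time_s: 16.0
ee_pos: [0.5848, -0.2096, 0.2187]
eef_rot: [-3.138, -0.001, 1.485]
force: [-0.2, 0.4, -4.6]
grip_width: 0.0359
grip_force: 59.3
```

Emit:
step_arm:
  plan:
    - {"dx":0,"dy":0,"dz":0.3,"rx":0,"ry":0,"rz":0,"claw":1}
    - {"dx":0,"dy":0,"dz":0.4,"rx":0,"ry":0,"rz":0,"claw":1}
    - {"dx":0,"dy":0,"dz":0.4,"rx":0,"ry":0,"rz":0,"claw":1}
    - {"dx":0,"dy":0,"dz":0.2,"rx":0,"ry":0,"rz":0,"claw":1}
    - {"dx":0,"dy":0,"dz":0.08,"rx":0,"ry":0,"rz":0,"claw":1}
    - {"dx":0,"dy":0,"dz":0.05,"rx":0,"ry":0,"rz":0,"claw":1}
    - {"dx":0,"dy":0,"dz":0,"rx":0,"ry":0,"rz":0,"claw":1}
    - {"dx":0,"dy":0,"dz":0,"rx":0,"ry":0,"rz":0,"claw":1}
    - {"dx":0,"dy":0,"dz":0,"rx":0,"ry":0,"rz":0,"claw":1}

```text
time_s: 16.9
ee_pos: [0.5859, -0.2066, 0.0795]
eef_rot: [3.14, 0.001, 1.487]
force: [0.0, 1.1, -5.0]
grip_width: 0.0358
grip_force: 59.3
```

Another 8.5 mm to touch the mat, then release.

Emit:
step_arm:
  plan:
    - {"dx":0,"dy":0,"dz":0.05,"rx":0,"ry":0,"rz":0,"claw":1}
    - {"dx":0,"dy":0,"dz":0.03,"rx":0,"ry":0,"rz":0,"claw":1}
    - {"dx":0,"dy":0,"dz":0.01,"rx":0,"ry":0,"rz":0,"claw":1}
    - {"dx":0,"dy":0,"dz":0.01,"rx":0,"ry":0,"rz":0,"claw":1}
    - {"dx":0,"dy":0,"dz":0,"rx":0,"ry":0,"rz":0,"claw":1}
    - {"dx":0,"dy":0,"dz":0,"rx":0,"ry":0,"rz":0,"claw":1}

```text
time_s: 17.5
ee_pos: [0.5856, -0.2065, 0.0696]
eef_rot: [3.141, 0.0, 1.486]
force: [-3.8, 1.8, 7.5]
grip_width: 0.0357
grip_force: 59.3
```

Emit:
step_arm:
  plan:
    - {"dx":0,"dy":0,"dz":0,"rx":0,"ry":0,"rz":0,"claw":0}
    - {"dx":0,"dy":0,"dz":0,"rx":0,"ry":0,"rz":0,"claw":0}
    - {"dx":0,"dy":0,"dz":0,"rx":0,"ry":0,"rz":0,"claw":0}
    - {"dx":0,"dy":0,"dz":0,"rx":0,"ry":0,"rz":0,"claw":0}
    - {"dx":0,"dy":0,"dz":0,"rx":0,"ry":0,"rz":0,"claw":0}
    - {"dx":0,"dy":0,"dz":0,"rx":0,"ry":0,"rz":0,"claw":0}
    - {"dx":0,"dy":0,"dz":0,"rx":0,"ry":0,"rz":0,"claw":0}

```text
time_s: 18.2
ee_pos: [0.5855, -0.2064, 0.0685]
eef_rot: [3.142, 0.0, 1.486]
force: [-0.5, -0.1, 0.0]
grip_width: 0.0887
grip_force: 0.0
```

Emit:
step_arm:
  plan:
    - {"dx":0,"dy":0,"dz":-0.2,"rx":0,"ry":0,"rz":0,"claw":0}
    - {"dx":0,"dy":0,"dz":-0.4,"rx":0,"ry":0,"rz":0,"claw":0}
    - {"dx":0,"dy":0,"dz":-0.4,"rx":0,"ry":0,"rz":0,"claw":0}
    - {"dx":0,"dy":0,"dz":-0.4,"rx":0,"ry":0,"rz":0,"claw":0}
    - {"dx":0,"dy":0,"dz":-0.4,"rx":0,"ry":0,"rz":0,"claw":0}
    - {"dx":-0.4,"dy":0,"dz":0,"rx":0,"ry":0,"rz":0,"claw":0}
    - {"dx":0,"dy":0,"dz":0,"rx":0,"ry":0,"rz":0,"claw":0}
    - {"dx":0,"dy":0,"dz":0,"rx":0,"ry":0,"rz":0,"claw":0}

```text
time_s: 19.0
ee_pos: [0.5818, -0.2466, 0.2479]
eef_rot: [-3.141, -0.0, 1.485]
force: [-0.4, 0.2, -1.2]
grip_width: 0.0937
grip_force: 0.0
```

```bash
python3 - <<'E'
from holes import *
np.set_printoptions(precision=4,suppress=True)
c=cam('wrist');W=cloud(c)
B=W[(W[...,2]>.083)&(W[...,2]<.1)&(abs(W[...,0]-.585)<.04)&(abs(W[...,1]+.21)<.04)];print('block',len(B),B.mean(0))
c=cam('top');t,o=holes(c,(183,176,223,216))
for a,p,X in o: print(round(a),p,X)
i=np.hstack([cv2.resize(c['img'][150:330,130:430],None,fx=2.6,fy=2.6,interpolation=cv2.INTER_CUBIC)]);save(c,'e1.png',i)
E
```

```text
block 649 [ 0.5857 -0.2131  0.0896]
77 [186.4952 179.8218] [0.5583 0.2545 0.075 ]
36 [219.0554 177.8612] [0.5641 0.1581 0.075 ]
45 [202.4606 193.5454] [0.5166 0.2057 0.075 ]
54 [185.7779 211.8036] [0.4621 0.2529 0.075 ]
37 [219.3944 212.8615] [0.4591 0.1546 0.075 ]
```

View pics/e1.png

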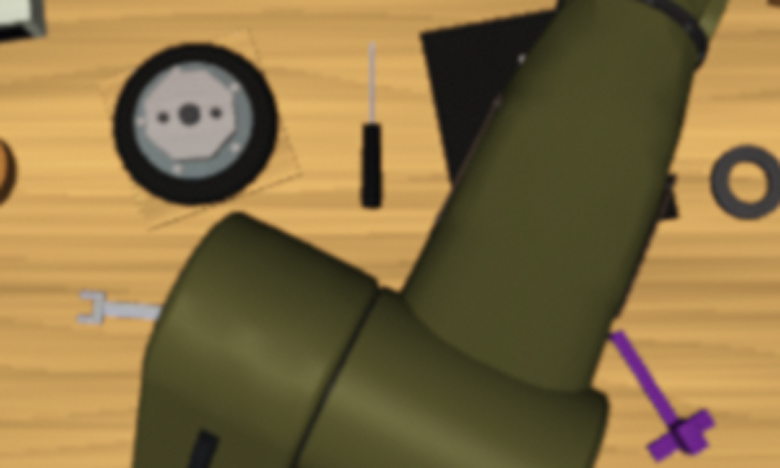

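The final view shows the ring's holes at crop (163,117) and (215,112), close to the y line, matching where the stop was felt. The spanner block is back on the mat at (0.586, -0.213) with its top at 0.090, and nothing else has moved.

```bash
python3 -c "
from station import hand_in
print(hand_in())"
```

```text
the job is handed in; nothing more can be done
None
```

The ring was turned clockwise until it hit its stop (moment jumped to about 1.8 N m), and the spanner is back on the mat, released; the job was handed in at about 19 s, but no verdict came back.

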